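# Turn the pod carrier on its dock and load the probe pod

### The arm

A 6-joint arm with a two-finger parallel gripper is mounted at the origin on the work surface. World frame = base frame: x ahead of the robot, y to its left, z up, the work surface at z = 0. Lengths are in m, angles in rad, forces in N, time in s.
With the tool pointing down it reaches from about 0.25 to 0.725 m from the base axis. Payload 4 kg.
Tool frame: the origin (TCP) lies on the centre line of the jaws, within the pads' length; the fingertips stand 17 mm ahead of it and the grasp point (between the pads) lies 2 mm behind it; z points along the fingers, y is the line along which they close (so a half turn about z gives the same grasp; the last joint's range is limited). The gripper opens to 85 mm and grips with 20 to 120 N. Pads are 22 mm wide; open, the fingers measure 114 mm over their backs; the gripper's body (76 mm by 85 mm) begins 54 mm behind the grasp point. The pads swing forward as they close: fully open they stand 13 mm farther back than shut.
Start: joints at [-1.259, 0.241, 0.005, 1.335, 0, 1.571], TCP at [0.153, -0.476, 0.248] pointing down, gripper open.
Joint ranges: [-2.72, 2.72], [-1.05, 1.87], [-1.09, 1.28], [-1.99, 2.15], [-1.42, 1.44], [-3.14, 3.14]. Speed limits (rad/s): [2.79, 2.79, 3.14, 3.14, 3.14, 3.14].

### API

Orientations are given as a unit quaternion [x, y, z, w].
In Python, from workcell import get_obs, imaging, order gives the robot as it stands.
- The arm moves only by the tool apply_moves, never from a script. Its argument "targets" is a list that holds one entry, the list of rows, each a list of 5 numbers: the shift along the world's x, y, z in units of 40 mm (1.0 is 40 mm), then the turn about the world's z in degrees, then the gripper command: -1 is shut, 1 is fully open, values between are in proportion. In form: [[[dx, dy, dz, turn, fingers], ...]]. A call has 1 to 8 rows; each row shifts and turns the commanded pose from where the row before left it; what a row does not reach is not made up. A row lasts 1/12 s, in which the tool goes at most 41.7 mm and 7.16 degrees, less where a joint would pass 70% of its speed; a pose out of reach is approached as far as the arm can. A call is refused whole if a number of a shift passes 1 or a number of a turn 7.16, either way. A call with a gripper value outside its range is refused whole. The fingers move at their own pace and stop on an object; the grip force is fixed at half the most. Time passes only in rows, so rows that do not move let the fingers close. It gives the time, the measured TCP pose, the force, the opening and the grip force at its end, in the units of the state.
- get_obs(): the state, without advancing time (a new reading comes with each control period).
- imaging.camera(name): name is "scene" or "top" or "wrist"; returns (picture, depth): 480x640x3 uint8, blue, green, red; 480x640 float32, m along the optical axis (not along the pixel's ray), 0 where there is no reading.
- imaging.get_calibration(name): a dict with "camera_matrix" (3x3 intrinsics, pixels), "eye" and "rotation" of the camera in the world; the wrist camera has in their place "hand_eye" (4x4, takes a point from camera to tool coordinates, whose origin is the TCP and whose axes are the flange's). Camera axes: x right, y down, z forward; pixel columns grow to the right and rows downward; lengths in m; the calibration is good to about 2 mm. A picture is of the moment at which its call begins: read the wrist's pose just before it. get_calibration takes no time and is no camera call.
- order.job_done(): hands the job in; it is judged then, once.
The state is a dict: "clock": time; "joint_pos": joint angles; "joint_vel": joint speeds; "tau": joint torques, N m; "eef_pos": TCP position; "tool_rot": TCP orientation; "ft_force": force on the tool from outside, world axes, zero at the start; "ft_torque": the same for the moment, N m; "grip_width": finger opening in m; "grasp_force": force on a finger pad.
Only numpy, scipy, OpenCV 4.12 (cv2) and the standard library are available. Lean on these libraries where they do the work, as an engineer would, in place of code of your own. Each camera call takes 0.05 s, during which the arm holds its last target. There are 200 camera calls.

### The job

First push the blue carrier a quarter turn anticlockwise (seen from above) about its notched corner, without lifting it, until its yellow front faces the robot's side of the bench and its back lies flush against the stop rail, with the steel post still in the notch. Then slide the orange probe pod along its keyhole slot to the wide window, lift it out, stand it upright on the open bench and let go, and take it again across its narrow sides to set it down, not drop it, fully home in the carrier's foot pocket. Do not topple the pod, and leave the meter, the spool and the jar where they are.

Things in the scene. Friction and masses are not known exactly. Their poses are not given: they have to be found in the camera images.
- dock: Fixed dock. Origin: axis of an upright steel post (18 mm diameter, 50 mm tall) at bench level; x points roughly away from the robot. An aluminium stop rail (12 mm thick, 30 mm tall) runs along y from -60 to -170 mm, its face towards the robot at x = +14 mm. Properly turned, the carrier stands at yaw +90 degrees to the dock, centre at about (-51, -70) mm, between rail and robot.
- carrier: Loose blue carrier, 0.6 to 1 kg, footprint 170 (x) x 130 mm (y). Origin: centre of its underside. Two blocks 60 mm tall at x = -85..-35 and 35..85 mm; on each a cheek (x 35 to 80, y -35..35 mm) rises to 92 mm. The bay between is open above and at both y ends. +y face: yellow front, -y: back. A 24 x 24 mm notch is cut in the (+x, -y) corner. It starts at the dock's +y side, yaw about 0 to the dock.
- carrier_notch (a point): Point on the carrier's underside, (+70, -50) mm from its centre: the post's axis lies here when both notch walls touch the post. At the start up to about 13 mm of play is left. Axes as the carrier's.
- carrier_push (a point): Point on the carrier's yellow +y face, 37 mm from its -x corner (opposite the notch), 30 mm up. A push here square to the face (towards -y) presses the notch against the post and turns the carrier anticlockwise round it; nearer the corner the notch holds less well, and pushes on other faces may draw it off the post. Axes as the carrier's.
- carrier_bay (a point): Centre of the bay's floor, 10 mm above the carrier's underside; axes as the carrier's. Four black ribs 8 mm tall frame the foot pocket here, 50 mm along x by 36 mm along y. The pod goes in with its long side along x, its head then between the cheeks (70 mm apart, tops 82 mm above this floor): 4 mm free at each end of the head, so fingers fit only across y.
- holder_window (a point): Fixed aluminium holder. Point: centre of the wide window (54 x by 40 y mm) of its keyhole plate, on the plate's top, 70 mm above the bench; plate 8 mm thick. The slot, 22 mm wide, runs from here to x = +105 mm. Cheeks 109 mm tall stand along both sides, 46 mm apart inside, x = -39 to 117 mm, open at the ends: fingers fit only at the ends of the pod's head.
- pod_center (a point): Loose probe pod, 84 mm tall, 0.2 to 0.33 kg. Point: its centre, 42 mm up. Black foot 42 (x) x 28 (y) x 36 mm; steel neck 30 x 16 x 12 mm; orange head 62 x 36 x 36 mm on top. It starts hung by its head in the slot, x along the holder's x, 58 to 84 mm from the window's centre, underside 22 mm above the bench, 4 mm of play upwards. The foot passes only through the window.
- meter: Loose yellow and grey hand-held meter, 150 x 80 x 38 mm, lying flat; origin under its centre. A bystander.
- spool: Loose red spool, 64 mm diameter, 50 mm tall, upright; origin under its centre. A bystander.
- jar: Loose jar with a lid, 56 mm diameter, 65 mm tall; origin under its centre. A bystander.
Not all that is in view belongs to the job. Of the things like the part that bears pod_center, leave any that is green, turquoise or white; of the rest the larger one is meant.

How it is judged:
By the outcome, as a careful person would: the job done as asked, in the order asked, and still so for the second after the job is handed in, with the robot touching nothing.
It also fails if it takes over 72 s, if anything falls off the work surface, if the arm or the gripper's body presses on something with over 40 N, if the wrist force passes 120 N, or if a joint passes its speed limit or range.

## Working session

There is one attempt and no reset: what is moved stays moved. The work goes in short steps, Python scripts to look and compute and a tool call to move; the robot and the scene stay as the last step left them, time stands still between calls to the robot, and variables do not carry over. Pictures are saved under pics/ and viewed, at most 10 in all, crops included, and the job is handed in when it is done.

Besides the shell and the picture viewer there is one more tool, called after "Request:" by a JSON object that holds its "method" and its "body". apply_moves: Moves the arm, as the interface text tells. Its arguments: {"type":"object","properties":{"targets":{"type":"array","items":{"type":"array","items":{"type":"array","items":{"type":"number"}}}}},"required":["targets"]}

```bash
ls; mkdir -p pics
cat > h.py <<'E'
import numpy as np, cv2
from workcell import get_obs, imaging, order
from scipy.spatial.transform import Rotation as R
def cloud(name):
    o=get_obs(); img,d=imaging.camera(name); c=imaging.get_calibration(name)
    K=np.array(c["camera_matrix"]); v,u=np.mgrid[0:480,0:640]
    p=np.stack([(u-K[0,2])/K[0,0]*d,(v-K[1,2])/K[1,1]*d,d],-1)
    if "eye" in c:
        w=p@np.array(c["rotation"]).T+np.array(c["eye"])
    else:
        T=np.array(c["hand_eye"]); t=p@T[:3,:3].T+T[:3,3]
        w=t@R.from_quat(o["tool_rot"]).as_matrix().T+np.array(o["eef_pos"])
    w[d==0]=np.nan
    return img,w
E
python3 - <<'E'
from h import *
print(get_obs())
for n in("top","scene"):
    i,w=cloud(n); cv2.imwrite(f"pics/{n}0.png",i); np.savez(f"{n}0.npz",i=i,w=w)
    c=imaging.get_calibration(n); print(c)
    print(np.nanmedian(w[...,2]))
E
```

```text
pics
{'clock': 0.0, 'joint_pos': array([-1.25902433e+00,  2.41429423e-01,  3.71737873e-03,  1.33520573e+00,
        1.76117884e-05,  1.57081320e+00]), 'joint_vel': array([ 0.00200221, -0.00149177, -0.00029796, -0.00081625,  0.00079557,
        0.0012766 ]), 'tau': array([-8.32222304e-05, -3.72321939e+01,  2.52405524e+01,  1.68690132e-02,
        3.21888888e-05,  8.65070831e-06]), 'eef_pos': array([ 0.15319292, -0.47532102,  0.2474021 ]), 'tool_rot': array([ 9.87875118e-01,  1.55246983e-01, -1.55993058e-04, -1.04922899e-03]), 'ft_force': array([-0.25582684, -0.23226635, -0.42283901]), 'ft_torque': array([-0.03042922, -0.02300896,  0.01460037]), 'grasp_force': 0.0, 'grip_width': 0.08551429112332865}Traceback (most recent call last):
  File "<stdin>", line 4, in <module>
  File "h.py", line 9, in cloud
    w=p@np.array(c["rotation"]).T+np.array(c["eye"])
      ~^~~~~~~~~~~~~~~~~~~~~~~~~~
ValueError: matmul: Input operand 1 has a mismatch in its core dimension 0, with gufunc signature (n?,k),(k,m?)->(n?,m?) (size 4 is different from 3)
```

```bash
sed -i 's/w=p@np.array(c\["rotation"\]).T/w=p@R.from_quat(c["rotation"]).as_matrix().T/' h.py
python3 - <<'E'
from h import *
for n in("top","scene"):
    i,w=cloud(n); cv2.imwrite(f"pics/{n}0.png",i); np.savez(f"{n}0.npz",i=i,w=w)
    c=imaging.get_calibration(n); print(c)
    z=w[...,2]; print(np.nanmedian(z), np.nanpercentile(z,[5,25,75,95]))
E
```

```text
{'camera_matrix': array([[500.92357051,   0.        , 318.88031144],
       [  0.        , 500.92357051, 229.69808155],
       [  0.        ,   0.        ,   1.        ]]), 'eye': array([0.47882947, 0.00291316, 1.25836174]), 'rotation': array([-0.70349122,  0.70837223, -0.04671091,  0.03357041])}
0.0003910817130476918 [-0.75323054 -0.00270859  0.00297153  0.02447697]
{'camera_matrix': array([[455.03487487,   0.        , 312.36443241],
       [  0.        , 455.03487487, 243.59839205],
       [  0.        ,   0.        ,   1.        ]]), 'eye': array([ 0.97448629, -0.54499381,  0.89922855]), 'rotation': array([ 0.91199393,  0.25350132, -0.09284957, -0.30884155])}
0.0007548404392143659 [-0.75252817 -0.167492    0.00312023  0.19513734]
```

View pics/top0.png

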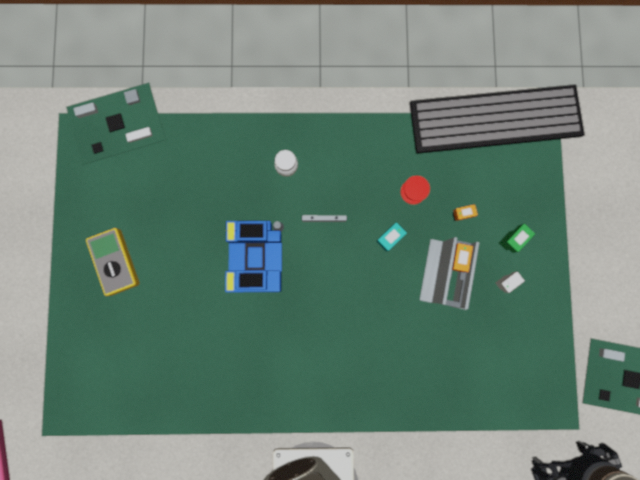

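View pics/scene0.png

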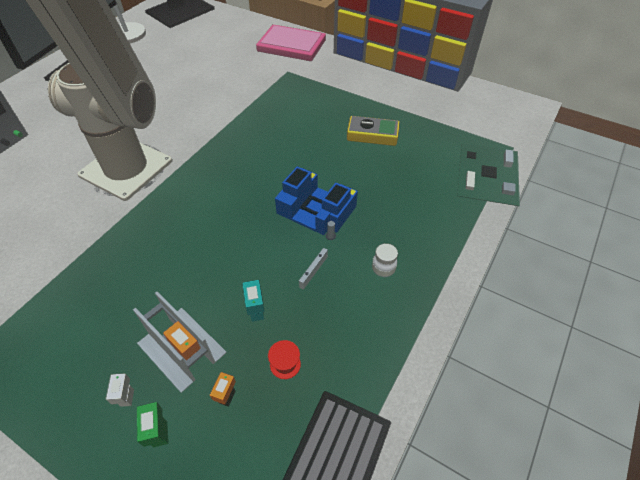

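Run:
```python
from h import *
f=np.load("top0.npz"); i,w=f["i"],f["w"]; hsv=cv2.cvtColor(i,cv2.COLOR_BGR2HSV)
cv2.imwrite("pics/crop.png",cv2.hconcat([cv2.resize(i[200:320,380:540],(533,400),interpolation=3),cv2.resize(i[200:310,215:295],(265,400),interpolation=3)]))
H,S,V=[hsv[...,k].astype(int) for k in range(3)]; z=w[...,2]
def box(m,name):
    n,l,st,_=cv2.connectedComponentsWithStats(m.astype(np.uint8))
    for k in range(1,n):
        if st[k,4]<15: continue
        q=w[l==k]; q=q[~np.isnan(q[:,0])]
        if len(q)<10: continue
        r=cv2.minAreaRect((q[:,:2]*1000).astype(np.float32))
        print(name,st[k].tolist(),"z",np.round(np.percentile(q[:,2]*1000,[10,50,90])),"c",np.round(r[0],1),"sz",np.round(r[1],1),"ang",round(r[2],1))
roi=np.zeros_like(z,bool); roi[200:320,380:540]=1
car=np.zeros_like(z,bool); car[205:305,215:295]=1
box((H>100)&(H<125)&(S>150)&(V>60)&car|(car&(z>.04)&(z<.2)),"carrier>40")
box(car&(z>.075)&(z<.12),"carcheek")
box(car&(z>.04)&(z<.056)&(S<90),"post")
box((H>5)&(H<22)&(S>150)&roi&(V>120),"orange")
box(roi&(z>.09)&(z<.13)&(S<80)&(np.arange(640)<490)[None],"holdcheek")
box(roi&(z>.06)&(z<.08)&(S<90),"plate")
r2=np.zeros_like(z,bool); r2[205:230,295:355]=1
box(r2&(z>.02),"rail")
box((z>.03)&(S<60)&(V>120)&(np.arange(480)<180)[:,None]&(np.arange(640)<310)[None]&(np.arange(640)>260),"jar")
box((H<6)&(S>180)&(V>100)&(z>.01),"spool")
```

```text
carrier>40 [225, 221, 57, 71, 3227] z [ 9. 60. 93.] c [554.  139.4] sz [130.7 167.9] ang 89.6
carrier>40 [273, 221, 8, 8, 45] z [44. 50. 52.] c [630.4  82.9] sz [15.8 16.2] ang 61.1
carrier>40 [248, 247, 14, 20, 279] z [ 7. 10. 13.] c [555.1 139.8] sz [33.4 47.8] ang 89.8
carcheek [236, 221, 31, 20, 614] z [88. 92. 95.] c [611.4 140. ] sz [69.9 45. ] ang 90.0
carcheek [236, 270, 31, 20, 608] z [89. 92. 95.] c [497.  139.5] sz [69.5 43.9] ang 89.5
post [273, 221, 8, 8, 45] z [44. 50. 52.] c [630.4  82.9] sz [15.8 16.2] ang 61.1
orange [455, 205, 22, 15, 115] z [59. 65. 67.] c [ 659.6 -387.6] sz [27.1 73.1] ang 12.2
orange [453, 244, 20, 28, 217] z [102. 106. 109.] c [ 543.1 -353.4] sz [42.  59.3] ang 77.8
holdcheek [440, 237, 18, 67, 351] z [ 94. 107. 112.] c [ 514.5 -320.2] sz [ 13.3 156.1] ang 77.8
holdcheek [462, 242, 17, 67, 321] z [ 97. 108. 112.] c [ 503.8 -368.4] sz [  8.2 155.6] ang 77.8
holdcheek [458, 250, 11, 15, 127] z [104. 107. 110.] c [ 544.5 -351.7] sz [22.9 31.4] ang 79.4
plate [461, 208, 12, 8, 71] z [63. 66. 69.] c [ 657.1 -377.5] sz [17.2 26.6] ang 14.8
plate [437, 238, 14, 66, 137] z [63. 70. 78.] c [ 515.4 -314.8] sz [  3.9 155.7] ang 78.5
plate [456, 240, 16, 5, 36] z [68. 71. 74.] c [ 582.2 -364.8] sz [36.   5.6] ang 79.6
plate [444, 272, 23, 36, 226] z [67. 71. 76.] c [ 473.3 -341. ] sz [38.2 84.8] ang 77.1
plate [501, 272, 23, 20, 247] z [63. 66. 69.] c [ 487.7 -479.9] sz [28.9 49.4] ang 35.9
rail [302, 215, 44, 6, 260] z [25. 29. 33.] c [649.8 -32.4] sz [107.   12.9] ang 89.8
jar [275, 150, 22, 25, 419] z [37. 64. 68.] c [784.8  61.1] sz [51.  51.3] ang 65.6
spool [404, 177, 25, 25, 466] z [47. 50. 53.] c [ 717.4 -259.6] sz [57.5 59.7] ang 36.5
```

View pics/crop.png

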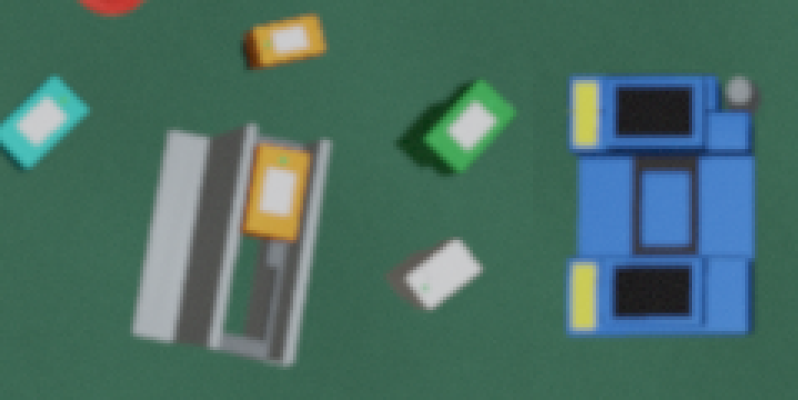

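The enlarged crop shows five candidates: orange in the holder (463,258), small orange (466,212), turquoise (392,237), green (520,238) and white (512,282). The pod meant is the orange one hung in the holder, because its head measures 62x36 and the other orange is smaller. The post is at (277,226), in the carrier's notch. I'll push first.

Request:
{"method": "apply_moves", "body": {"targets": [[[0.44, 0.9, 0, 3.6, -1], [0.44, 0.9, 0, 3.6, -1], [0.44, 0.9, 0, 3.6, -1], [0.44, 0.9, 0, 3.6, -1], [0.44, 0.9, 0, 3.6, -1], [0.44, 0.9, 0, 3.6, -1], [0.44, 0.9, 0, 3.6, -1], [0.44, 0.9, 0, 3.6, -1]]]}}

```text
clock: 0.82
eef_pos: [0.2943, -0.1861, 0.2483]
tool_rot: [0.918, 0.397, 0.0, 0.0]
ft_force: [1.1, 0.7, -1.0]
grip_width: -0.0001
grasp_force: 0.0
```

Request:
{"method": "apply_moves", "body": {"targets": [[[0.44, 0.9, 0, 3.6, -1], [0.44, 0.9, 0, 3.6, -1], [0.44, 0.9, 0, 3.6, -1], [0.44, 0.9, 0, 3.6, -1], [0.44, 0.9, 0, 3.6, -1], [0.44, 0.9, 0, 3.6, -1], [0.44, 0.9, 0, 3.6, -1], [0.44, 0.9, 0, 3.6, -1]]]}}

```text
clock: 1.48
eef_pos: [0.4352, 0.1022, 0.2481]
tool_rot: [0.79, 0.613, -0.0, 0.0]
ft_force: [1.0, -0.4, 0.4]
grip_width: -0.0001
grasp_force: 0.0
```

Request:
{"method": "apply_moves", "body": {"targets": [[[0.44, 0.9, 0, 3.6, -1], [0.44, 0.9, 0, 3.6, -1], [0.44, 0.9, 0, 3.6, -1], [0.44, 0.9, 0, 3.6, -1], [0, 0, 0, 0, -1]]]}}

```text
clock: 1.9
eef_pos: [0.5074, 0.2501, 0.2458]
tool_rot: [0.705, 0.709, 0.001, -0.001]
ft_force: [0.6, -0.4, 0.3]
grip_width: 0.0001
grasp_force: 0.0
```

Request:
{"method": "apply_moves", "body": {"targets": [[[0, 0, -1, 0, -1], [0, 0, -1, 0, -1], [0, 0, -1, 0, -1], [0, 0, -1, 0, -1], [0, -0.1, -0.8, 0, -1], [0, -0.2, -0.3, 0, -1], [0, -0.3, 0, 0, -1], [0, -0.1, 0, 0, -1]]]}}

```text
clock: 2.57
eef_pos: [0.5039, 0.2148, 0.0432]
tool_rot: [0.708, 0.706, -0.002, -0.001]
ft_force: [-1.1, 3.9, -1.9]
grip_width: 0.0
grasp_force: 1.9
```

Run:
```python
from h import *
p=np.array([504.,215]); post=np.array([630.4,82.9])
print((post+[-118,126]-p)/40)
for k in range(45):
    a,b=[R.from_euler('z',t,degrees=True).as_matrix()[:2,:2]@[-118,126] for t in(2*k,2*k+2)]
    print(k,np.round((b-a)/40,3), np.round(post+b))
```

```text
[ 0.21   -0.1525]
0 [-0.108 -0.105] [508. 205.]
1 [-0.104 -0.109] [504. 200.]
2 [-0.101 -0.112] [500. 196.]
3 [-0.097 -0.116] [496. 191.]
4 [-0.092 -0.119] [492. 186.]
5 [-0.088 -0.122] [489. 182.]
6 [-0.084 -0.125] [485. 177.]
7 [-0.08  -0.128] [482. 171.]
8 [-0.075 -0.131] [479. 166.]
9 [-0.07  -0.133] [476. 161.]
10 [-0.066 -0.136] [474. 156.]
11 [-0.061 -0.138] [471. 150.]
12 [-0.056 -0.14 ] [469. 144.]
13 [-0.051 -0.142] [467. 139.]
14 [-0.046 -0.143] [465. 133.]
15 [-0.041 -0.145] [464. 127.]
16 [-0.036 -0.146] [462. 121.]
17 [-0.031 -0.147] [461. 115.]
18 [-0.026 -0.148] [460. 110.]
19 [-0.021 -0.149] [459. 104.]
20 [-0.015 -0.15 ] [458.  98.]
21 [-0.01 -0.15] [458.  92.]
22 [-0.005 -0.151] [458.  86.]
23 [ 0.    -0.151] [458.  80.]
24 [ 0.006 -0.151] [458.  73.]
25 [ 0.011 -0.15 ] [458.  67.]
26 [ 0.016 -0.15 ] [459.  61.]
27 [ 0.021 -0.149] [460.  56.]
28 [ 0.026 -0.148] [461.  50.]
29 [ 0.032 -0.147] [462.  44.]
30 [ 0.037 -0.146] [464.  38.]
31 [ 0.042 -0.145] [465.  32.]
32 [ 0.047 -0.143] [467.  26.]
33 [ 0.052 -0.141] [469.  21.]
34 [ 0.057 -0.14 ] [472.  15.]
35 [ 0.062 -0.137] [474.  10.]
36 [ 0.066 -0.135] [477.   4.]
37 [ 0.071 -0.133] [480.  -1.]
38 [ 0.076 -0.13 ] [483.  -6.]
39 [ 0.08  -0.128] [486. -11.]
40 [ 0.085 -0.125] [489. -16.]
41 [ 0.089 -0.122] [493. -21.]
42 [ 0.093 -0.119] [496. -26.]
43 [ 0.097 -0.115] [500. -31.]
44 [ 0.101 -0.112] [504. -35.]
```

Request:
{"method": "apply_moves", "body": {"targets": [[[0.06, -0.08, 0, 0, -1], [0.05, -0.08, 0, 0, -1], [-0.1, -0.105, 0, 2, -1], [-0.1, -0.11, 0, 2, -1], [-0.1, -0.11, 0, 2, -1], [-0.095, -0.115, 0, 2, -1], [-0.09, -0.12, 0, 2, -1], [-0.085, -0.12, 0, 2, -1]]]}}

```text
clock: 3.23
eef_pos: [0.4887, 0.1835, 0.0464]
tool_rot: [0.629, 0.777, 0.002, 0.001]
ft_force: [-1.9, 3.2, -1.7]
grip_width: -0.0
grasp_force: 1.9
```

```bash
cat > car.py <<'E'
from h import *
def carrier(n=None):
    i,w=cloud("top"); z=w[...,2]
    if n: cv2.imwrite(n,i)
    hsv=cv2.cvtColor(i,cv2.COLOR_BGR2HSV); H,S,V=[hsv[...,k].astype(int) for k in range(3)]
    m=(H>100)&(H<125)&(S>150)&(V>60)&(z>-.01)&(z<.11)
    q=w[m]; q=q[(q[:,0]>.35)&(q[:,0]<.75)&(np.abs(q[:,1])<.3)]
    # cheek-ring tops + block tops at 92/60 mm
    r=cv2.minAreaRect((q[:,:2]*1000).astype(np.float32)); print("blue",np.round(r[0],1),np.round(r[1],1),round(r[2],1))
    bl=(V<70)&(z>.08)&(z<.1)&(w[...,0]>.4)&(w[...,0]<.7)&(np.abs(w[...,1])<.3)
    k,l,st,c=cv2.connectedComponentsWithStats(bl.astype(np.uint8))
    for j in range(1,k):
        if st[j,4]>40: print("black top",st[j,4],np.round(np.nanmedian(w[l==j],0)*1000,1))
E
python3 -c "
from car import *
carrier()"
```

```text
blue [551.1 118. ] [173.6 130.9] 13.5
black top 261 [605.4 130.2  92.5]
black top 270 [493.3 104.2  92.4]
```

Request:
{"method": "apply_moves", "body": {"targets": [[[-0.085, -0.125, 0, 2, -1], [-0.08, -0.13, 0, 2, -1], [-0.075, -0.13, 0, 2, -1], [-0.07, -0.135, 0, 2, -1], [-0.065, -0.135, 0, 2, -1], [-0.06, -0.14, 0, 2, -1], [-0.055, -0.14, 0, 2, -1], [-0.05, -0.14, 0, 2, -1]]]}}

```text
clock: 3.95
eef_pos: [0.4671, 0.141, 0.0464]
tool_rot: [0.515, 0.857, 0.003, 0.001]
ft_force: [-2.7, 5.6, 1.3]
grip_width: 0.0
grasp_force: 2.8
```

Request:
{"method": "apply_moves", "body": {"targets": [[[-0.045, -0.145, 0, 2, -1], [-0.04, -0.145, 0, 2, -1], [-0.035, -0.145, 0, 2, -1], [-0.03, -0.145, 0, 2, -1], [-0.025, -0.15, 0, 2, -1], [-0.02, -0.15, 0, 2, -1], [-0.015, -0.15, 0, 2, -1], [-0.01, -0.15, 0, 2, -1]]]}}

```text
clock: 4.62
eef_pos: [0.4574, 0.094, 0.0464]
tool_rot: [0.391, 0.921, 0.003, 0.0]
ft_force: [-4.7, 7.1, 4.6]
grip_width: 0.0003
grasp_force: 4.1
```

```bash
python3 -c "
from car import *
carrier()"
```

```text
blue [544.9  71.6] [175.6 134.5] 45.8
black top 263 [583.7 111.3  92.2]
black top 263 [501.8  29.9  92.4]
```

Request:
{"method": "apply_moves", "body": {"targets": [[[-0.005, -0.15, 0, 2, -1], [0, -0.15, 0, 2, -1], [0.005, -0.15, 0, 2, -1], [0.01, -0.15, 0, 2, -1], [0.015, -0.15, 0, 2, -1], [0.02, -0.15, 0, 2, -1], [0.025, -0.15, 0, 2, -1], [0.03, -0.145, 0, 2, -1]]]}}

```text
clock: 5.33
eef_pos: [0.4596, 0.0465, 0.0463]
tool_rot: [0.259, 0.966, 0.002, -0.001]
ft_force: [-8.6, 6.9, 8.1]
grip_width: -0.0
grasp_force: 5.4
```

Request:
{"method": "apply_moves", "body": {"targets": [[[0.035, -0.145, 0, 2, -1], [0.04, -0.145, 0, 2, -1], [0.045, -0.145, 0, 2, -1], [0.05, -0.14, 0, 2, -1], [0.055, -0.14, 0, 2, -1], [0.06, -0.14, 0, 2, -1], [0.065, -0.135, 0, 2, -1], [0.07, -0.135, 0, 2, -1]]]}}

```text
clock: 6.0
eef_pos: [0.4746, 0.0004, 0.0456]
tool_rot: [0.122, 0.993, 0.001, -0.003]
ft_force: [-12.0, 5.2, 11.0]
grip_width: -0.0
grasp_force: 6.2
```

```bash
python3 -c "
from car import *
carrier()"
```

```text
blue [561.4  24.4] [174.6 133.3] 78.9
black top 258 [569.6  83.   92.3]
black top 183 [552.3 -30.7  92.7]
```

Request:
{"method": "apply_moves", "body": {"targets": [[[0.075, -0.13, 0, 2, -1], [0.08, -0.125, 0, 2, -1], [0.085, -0.125, 0, 2, -1], [0.09, -0.12, 0, 2, -1], [0.09, -0.12, 0, 2, -1], [0.095, -0.115, 0, 2, -1], [0.1, -0.1, 0, 1.7, -1], [0, 0, 0, 0, -1]]]}}

```text
clock: 6.72
eef_pos: [0.4983, -0.0351, 0.0454]
tool_rot: [0.004, 1.0, -0.001, -0.004]
ft_force: [-12.7, -0.3, 9.5]
grip_width: -0.0005
grasp_force: 6.2
```

```bash
python3 -c "
from car import *
carrier()"
```

```text
blue [572.9   9. ] [172.9 133.5] 89.9
black top 145 [584.9 -47.3  92.7]
black top 264 [570.6  68.2  92.2]
```

Request:
{"method": "apply_moves", "body": {"targets": [[[0.05, 0, 0, 0, -1], [0.05, 0, 0, 0, -1], [0.05, 0, 0, 0, -1], [0, 0, 0, 0, -1]]]}}

```text
clock: 7.1
eef_pos: [0.499, -0.0354, 0.045]
tool_rot: [0.005, 1.0, -0.002, -0.008]
ft_force: [-23.8, -2.4, 19.9]
grip_width: 0.0001
grasp_force: 12.1
```

Request:
{"method": "apply_moves", "body": {"targets": [[[0.04, 0, 0, 0, -1], [0.04, 0, 0, 0, -1], [0, 0, 0, 0, -1]]]}}

```text
clock: 7.35
eef_pos: [0.5002, -0.0359, 0.0448]
tool_rot: [0.005, 1.0, -0.002, -0.01]
ft_force: [-28.5, -3.6, 24.5]
grip_width: 0.0001
grasp_force: 14.4
```

Request:
{"method": "apply_moves", "body": {"targets": [[[-0.5, 0, 0, 0, -1], [-1, 0, 0, 0, -1], [-0.5, 0, 0.5, 0, -1], [0, -0.2, 1, 0, -1], [0, -0.5, 0.8, 0, -1], [0, -0.9, 0.4, 0, -1], [0, -1, 0, 0, -1], [0, -1, 0, 0, -1]]]}}

```text
clock: 8.02
eef_pos: [0.4335, -0.1809, 0.1565]
tool_rot: [0.004, 1.0, -0.003, 0.004]
ft_force: [1.1, 0.2, -0.1]
grip_width: -0.0003
grasp_force: 0.0
```

```bash
python3 -c "
from car import *
carrier('pics/top1.png')
f=cv2.imread('pics/top1.png'); cv2.imwrite('pics/c1.png',cv2.resize(f[190:310,230:390],(800,600),interpolation=3))"
```

```text
blue [575.    8.2] [174.8 133.2] 89.9
black top 258 [575.7 -47.5  92.5]
black top 257 [571.5  67.1  92.4]
```

View pics/c1.png

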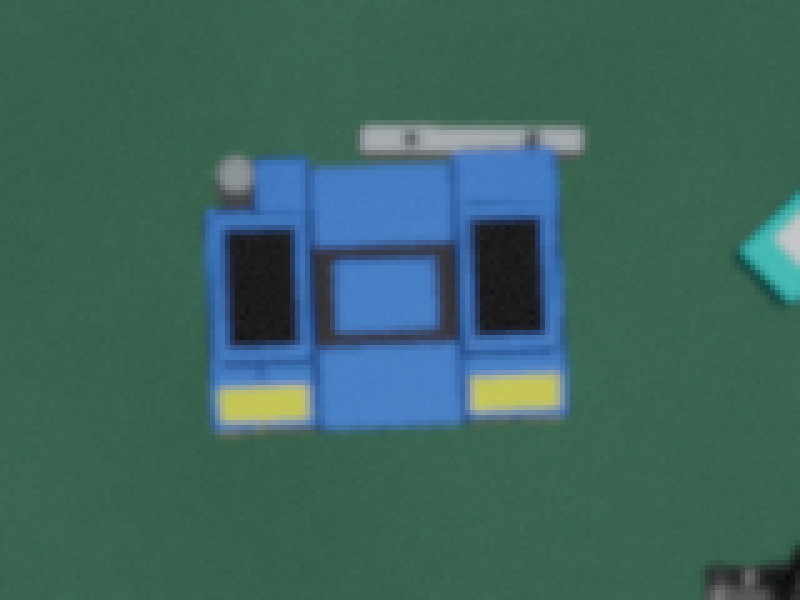

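The right end touches the rail, but yaw is about 92° and the left end stands off it by about 6 mm. I'll push the left block in gently.

Request:
{"method": "apply_moves", "body": {"targets": [[[0, 1, 0, 0, -1], [0, 1, 0, 0, -1], [0, 1, 0, 0, -1], [0, 1, 0, 0, -1], [0, 1, -0.3, 0, -1], [0, 0.95, -0.8, 0, -1], [0, 0, -1, 0, -1], [0.4, 0, -0.65, 0, -1]]]}}

```text
clock: 8.73
eef_pos: [0.4448, 0.0555, 0.0466]
tool_rot: [0.002, 1.0, -0.001, -0.001]
ft_force: [-1.0, -0.5, -0.1]
grip_width: 0.0001
grasp_force: 0.0
```

Request:
{"method": "apply_moves", "body": {"targets": [[[0.5, 0, 0, 0, -1], [0.4, 0, 0, 0, -1], [0.15, 0, 0, 0, -1], [0.1, 0, 0, 0, -1], [0, 0, 0, 0, -1]]]}}

```text
clock: 9.15
eef_pos: [0.4945, 0.0537, 0.0485]
tool_rot: [0.004, 1.0, -0.0, 0.001]
ft_force: [0.4, -0.0, 1.0]
grip_width: 0.0001
grasp_force: 0.0
```

Request:
{"method": "apply_moves", "body": {"targets": [[[0.05, 0, 0, 0, -1], [0.05, 0, 0, 0, -1], [0.05, 0, 0, 0, -1], [0.04, 0, 0, 0, -1], [0, 0, 0, 0, -1]]]}}

```text
clock: 9.57
eef_pos: [0.497, 0.0538, 0.0473]
tool_rot: [0.004, 1.0, 0.0, -0.004]
ft_force: [-8.2, 0.6, 6.1]
grip_width: -0.0001
grasp_force: 4.0
```

```bash
python3 -c "
from car import *
carrier('pics/top2.png')"
```

```text
blue [576.    8.4] [175.5 130.2] 88.6
black top 259 [575.8 -47.4  92.6]
black top 140 [583.4  69.2  92.8]
```

Request:
{"method": "apply_moves", "body": {"targets": [[[0.06, 0, 0, 0, -1], [0.06, 0, 0, 0, -1], [0.06, 0, 0, 0, -1], [0, 0, 0, 0, -1]]]}}

```text
clock: 9.95
eef_pos: [0.5015, 0.0549, 0.047]
tool_rot: [0.003, 1.0, 0.001, -0.006]
ft_force: [-14.0, 3.7, 13.0]
grip_width: 0.0004
grasp_force: 7.1
```

Request:
{"method": "apply_moves", "body": {"targets": [[[0.06, 0, 0, 0, -1], [0.06, 0, 0, 0, -1], [0, 0, 0, 0, -1], [0, 0, 0, 0, -1]]]}}

```text
clock: 10.28
eef_pos: [0.5033, 0.0556, 0.0467]
tool_rot: [0.003, 1.0, 0.002, -0.009]
ft_force: [-21.2, 6.1, 16.7]
grip_width: 0.0001
grasp_force: 10.3
```

Request:
{"method": "apply_moves", "body": {"targets": [[[0.05, 0, 0, 0, -1], [0, 0, 0, 0, -1], [-0.7, 0, 0, 0, -1], [-1, 0, 0, 0, -1], [-0.4, 0, 0.7, 0, -1], [0, -0.4, 0.9, 0, -1], [0, -0.8, 0.6, 0, -1], [0, -0.8, 0.6, 0, -1]]]}}

```text
clock: 10.95
eef_pos: [0.4304, -0.0263, 0.1614]
tool_rot: [0.002, 1.0, -0.0, 0.001]
ft_force: [0.9, -0.8, -0.2]
grip_width: -0.0002
grasp_force: 0.0
```

```bash
python3 -c "
from car import *
carrier('pics/top3.png')
f=cv2.imread('pics/top3.png'); cv2.imwrite('pics/c3.png',cv2.resize(f[190:310,230:390],(800,600),interpolation=3))"
```

```text
blue [578.    7.3] [173.4 130.4] 88.9
black top 259 [578.5  66.9  92.5]
black top 251 [578.1 -49.4  92.6]
```

View pics/c3.png

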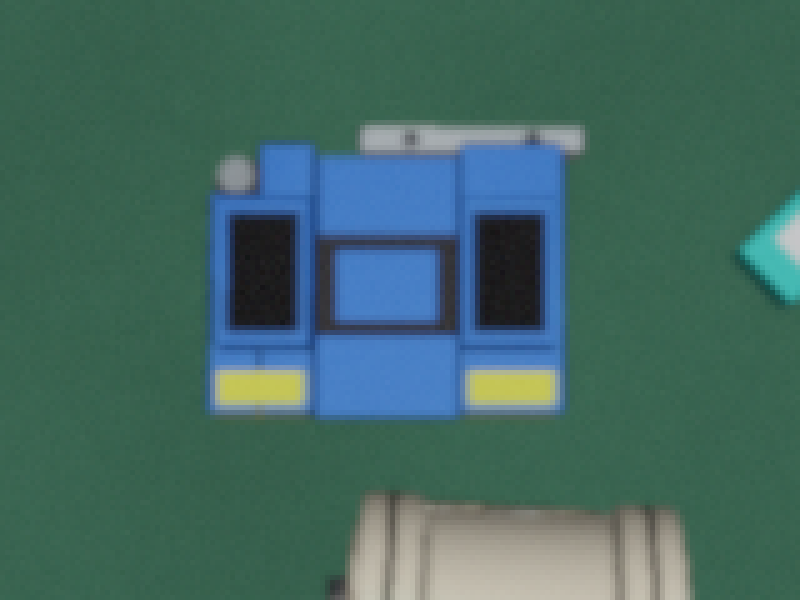

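Carrier is flush at yaw 89.8° with the post in the notch: in the picture the post is at (235,173) and the carrier's back meets the rail at about (500,150). On to the pod.

Request:
{"method": "apply_moves", "body": {"targets": [[[0.18, -0.5, 0, -6.8, 1], [0.19, -0.55, 0, -6.8, 1], [0.19, -0.55, 0, -6.8, 1], [0.19, -0.55, 0, -6.8, 1], [0.19, -0.55, 0, -6.8, 1], [0.19, -0.55, 0, -6.8, 1], [0.19, -0.55, 0, -6.8, 1], [0.19, -0.55, 0, -6.8, 1]]]}}

```text
clock: 11.67
eef_pos: [0.4912, -0.2011, 0.1594]
tool_rot: [0.463, 0.886, -0.0, 0.0]
ft_force: [-0.0, 0.3, -0.1]
grip_width: 0.0849
grasp_force: 0.0
```

Request:
{"method": "apply_moves", "body": {"targets": [[[0.19, -0.55, 0, -6.8, 1], [0.19, -0.55, 0.2, -6.8, 1], [0.19, -0.55, 0.2, -6.8, 1], [0.19, -0.55, 0, -6.8, 1], [0.19, -0.55, 0, -6.8, 1], [0.19, -0.55, 0, -6.8, 1], [0.18, -0.5, 0, -7, 1], [0, 0, 0, 0, 1]]]}}

```text
clock: 12.33
eef_pos: [0.5445, -0.3557, 0.1747]
tool_rot: [0.783, 0.622, -0.0, 0.001]
ft_force: [-1.0, 0.0, -0.3]
grip_width: 0.0851
grasp_force: 0.0
```

Run:
```python
from h import *
i,w=cloud("wrist"); cv2.imwrite("pics/w0.png",i); np.savez("w0.npz",i=i,w=w)
z=w[...,2]; hsv=cv2.cvtColor(i,cv2.COLOR_BGR2HSV); H,S,V=[hsv[...,k].astype(int) for k in range(3)]
m=(H>5)&(H<22)&(S>140)&(V>100)&(z>.1)&(z<.115)
k,l,st,c=cv2.connectedComponentsWithStats(m.astype(np.uint8))
for j in range(1,k):
    if st[j,4]>200:
        q=w[l==j]; print(st[j], cv2.minAreaRect((q[:,:2]*1000).astype(np.float32)),np.nanmedian(q[:,2]))
o=get_obs(); print(o["eef_pos"],2*np.degrees(np.arctan2(o["tool_rot"][1],o["tool_rot"][0])))
```

```text
[ 261  215  121   69 1848] ((544.5962524414062, -349.0595703125), (36.45539474487305, 61.4238395690918), 78.27214813232422) 0.10480793434723223
[ 0.54392192 -0.35372968  0.17457198] 77.24818087235836
```

View pics/w0.png

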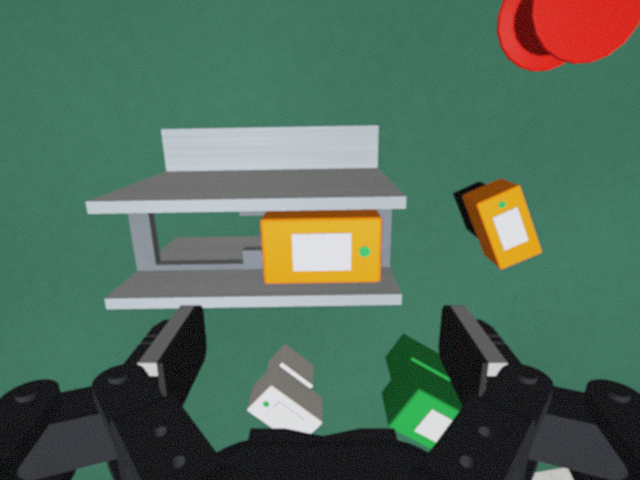

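Run:
```python
from h import *
for n,roi in(("w0",(160,310,70,420)),("top0",(230,320,415,485))):
    f=np.load(n+".npz"); w=f["w"]; i=f["i"]; a,b,c,d=roi; q=w[a:b,c:d].reshape(-1,3)*1000; hs=cv2.cvtColor(i,cv2.COLOR_BGR2HSV)[a:b,c:d].reshape(-1,3)
    t=np.radians(-12); u=np.array([np.cos(t),np.sin(t)]); v=np.array([-u[1],u[0]])
    U=q[:,:2]@u; Vv=q[:,:2]@v
    s=(q[:,2]>104)&(q[:,2]<114)&(hs[:,1]<90)
    print(n,"cheek v hist"); h,e=np.histogram(Vv[s],np.arange(-270,-185,3)); print(list(zip(e[:-1].astype(int),h)))
    for lo,hi in((-270,-240),(-222,-190)):
        k=s&(Vv>lo)&(Vv<hi); print("u range",np.percentile(U[k],[1,99]),"slope",np.degrees(np.polyfit(U[k],Vv[k],1)[0]))
    o=(q[:,2]>100)&(q[:,2]<112)&(hs[:,0]>5)&(hs[:,0]<22)&(hs[:,1]>150); print("pod u",np.percentile(U[o],[1,99]),"v",np.percentile(Vv[o],[1,99]))
```

```text
w0 cheek v hist
[(np.int64(-270), np.int64(0)), (np.int64(-267), np.int64(0)), (np.int64(-264), np.int64(0)), (np.int64(-261), np.int64(5)), (np.int64(-258), np.int64(1210)), (np.int64(-255), np.int64(1559)), (np.int64(-252), np.int64(1189)), (np.int64(-249), np.int64(0)), (np.int64(-246), np.int64(0)), (np.int64(-243), np.int64(0)), (np.int64(-240), np.int64(189)), (np.int64(-237), np.int64(328)), (np.int64(-234), np.int64(315)), (np.int64(-231), np.int64(327)), (np.int64(-228), np.int64(337)), (np.int64(-225), np.int64(332)), (np.int64(-222), np.int64(347)), (np.int64(-219), np.int64(102)), (np.int64(-216), np.int64(2)), (np.int64(-213), np.int64(0)), (np.int64(-210), np.int64(0)), (np.int64(-207), np.int64(974)), (np.int64(-204), np.int64(1911)), (np.int64(-201), np.int64(1492)), (np.int64(-198), np.int64(0)), (np.int64(-195), np.int64(0)), (np.int64(-192), np.int64(0)), (np.int64(-189), np.int64(0))]
u range [492.36852944 645.38532502] slope -0.15847693248598804
u range [492.79715047 645.23964794] slope -1.6949782573716579
pod u [574.87296689 635.70891221] v [-245.73875449 -210.3
[... 397 characters left out ...]
t64(21)), (np.int64(-234), np.int64(14)), (np.int64(-231), np.int64(13)), (np.int64(-228), np.int64(17)), (np.int64(-225), np.int64(15)), (np.int64(-222), np.int64(13)), (np.int64(-219), np.int64(0)), (np.int64(-216), np.int64(0)), (np.int64(-213), np.int64(1)), (np.int64(-210), np.int64(5)), (np.int64(-207), np.int64(77)), (np.int64(-204), np.int64(87)), (np.int64(-201), np.int64(42)), (np.int64(-198), np.int64(0)), (np.int64(-195), np.int64(0)), (np.int64(-192), np.int64(0)), (np.int64(-189), np.int64(0))]
u range [493.12690347 645.91604042] slope 0.3895592316652062
u range [493.74098966 646.71152545] slope -1.20984572055307
pod u [575.38781778 634.19524379] v [-247.62421724 -212.23013156]
```

Request:
{"method": "apply_moves", "body": {"targets": [[[0, 0.1, 0, 0.75, 1], [0, 0, -0.5, 0, 1], [0, 0, -0.6, 0, 1], [0, 0, -0.6, 0, 1], [0, 0, -0.34, 0, 1], [0, 0, -0.1, 0, 1], [0, 0, 0, 0, 1]]]}}

```text
clock: 12.97
eef_pos: [0.5429, -0.3462, 0.0887]
tool_rot: [0.776, 0.631, -0.0, -0.002]
ft_force: [0.8, 0.6, 0.2]
grip_width: 0.0858
grasp_force: 0.0
```

Request:
{"method": "apply_moves", "body": {"targets": [[[0, -0.06, 0, 0, 1], [0, 0, 0, 0, 0], [0, 0, 0, 0, -1], [0, 0, 0, 0, -1], [0, 0, 0, 0, -1], [0, 0, 0, 0, -1]]]}}

```text
clock: 13.47
eef_pos: [0.5452, -0.3512, 0.0921]
tool_rot: [0.776, 0.63, 0.001, 0.002]
ft_force: [0.7, 0.5, 6.0]
grip_width: 0.061
grasp_force: 67.3
```

Request:
{"method": "apply_moves", "body": {"targets": [[[0, 0, 0.04, 0, -1], [0, 0, 0, 0, -1], [0, 0, 0, 0, -1]]]}}

```text
clock: 13.72
eef_pos: [0.5441, -0.3506, 0.0921]
tool_rot: [0.777, 0.63, 0.0, 0.0]
ft_force: [-0.9, 0.4, 4.2]
grip_width: 0.0613
grasp_force: 67.2
```

Request:
{"method": "apply_moves", "body": {"targets": [[[0, 0, 0.05, 0, -1], [0, 0, 0, 0, -1], [0, 0, 0, 0, -1]]]}}

```text
clock: 13.97
eef_pos: [0.5433, -0.3501, 0.0924]
tool_rot: [0.777, 0.63, -0.0, -0.001]
ft_force: [0.7, 1.2, -2.0]
grip_width: 0.0612
grasp_force: 66.3
```

Request:
{"method": "apply_moves", "body": {"targets": [[[0, 0, 0.04, 0, -1], [-0.2, 0.042, 0, 0, -1], [-0.2, 0.042, 0, 0, -1], [-0.2, 0.042, 0, 0, -1], [-0.2, 0.043, 0, 0, -1], [-0.2, 0.043, 0, 0, -1], [0, 0, 0, 0, -1]]]}}

```text
clock: 14.55
eef_pos: [0.5019, -0.3415, 0.0949]
tool_rot: [0.777, 0.63, -0.0, -0.001]
ft_force: [-0.8, -0.1, -3.4]
grip_width: 0.0609
grasp_force: 66.4
```

Request:
{"method": "apply_moves", "body": {"targets": [[[-0.2, 0.043, 0, 0, -1], [-0.2, 0.043, 0, 0, -1], [-0.2, 0.043, 0, 0, -1], [-0.2, 0.043, 0, 0, -1], [0, 0, 0, 0, -1], [0, 0, 0, 0, -1]]]}}

```text
clock: 15.05
eef_pos: [0.4715, -0.3351, 0.0953]
tool_rot: [0.777, 0.63, 0.0, 0.0]
ft_force: [0.1, -0.4, -1.9]
grip_width: 0.0607
grasp_force: 66.4
```

Run:
```python
from h import *
i,w=cloud("wrist"); cv2.imwrite("pics/w1.png",i)
j,_=cloud("top"); cv2.imwrite("pics/w1.png",cv2.hconcat([cv2.resize(i,(480,360)),cv2.resize(j[225:320,415:495],(303,360),interpolation=3)]))
o=get_obs(); p=o["eef_pos"][:2]*1000; print(p@[.9781,-.2079]-530.3,p@[.2079,.9781]+229, o["eef_pos"],o["ft_force"])
```

```text
1.460390899265576 -0.8476482451072798 [ 0.4723758  -0.33539983  0.09536815] [ 0.17008078  0.60526253 -2.47488803]
```

View pics/w1.png

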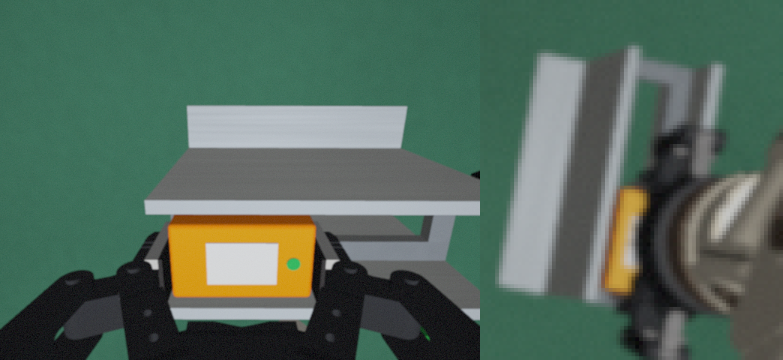

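Left half (wrist view): the pod's head at (243,258) is gripped at both ends and over the window. I'll lift it gently, watching the force.

Request:
{"method": "apply_moves", "body": {"targets": [[[-0.03, 0.006, 0, 0, -1], [0, 0, 0.1, 0, -1], [0, 0, 0.1, 0, -1], [0, 0, 0.1, 0, -1], [0, 0, 0.1, 0, -1]]]}}

```text
clock: 15.57
eef_pos: [0.4711, -0.335, 0.1117]
tool_rot: [0.776, 0.63, 0.0, 0.0]
ft_force: [-0.1, -0.1, -2.8]
grip_width: 0.0608
grasp_force: 66.4
```

Request:
{"method": "apply_moves", "body": {"targets": [[[0, 0, 0.2, 0, -1], [0, 0, 0.4, 0, -1], [0, 0, 0.5, 0, -1], [0, 0, 0.5, 0, -1], [0, 0, 0.5, 0, -1], [0, 0, 0.2, 0, -1], [0, 0.1, 0, 2, -1]]]}}

```text
clock: 16.15
eef_pos: [0.4723, -0.3325, 0.2065]
tool_rot: [0.765, 0.644, 0.001, 0.003]
ft_force: [0.6, -0.6, -3.4]
grip_width: 0.0608
grasp_force: 66.6
```

Request:
{"method": "apply_moves", "body": {"targets": [[[-0.05, 0.2, 0, 4, -1], [-0.1, 0.35, 0, 6, -1], [-0.1, 0.35, 0, 7, -1], [-0.1, 0.35, 0, 7, -1], [-0.1, 0.35, 0, 7, -1], [-0.1, 0.35, 0, 7, -1], [-0.1, 0.35, 0, 7, -1], [-0.1, 0.35, 0, 7, -1]]]}}

```text
clock: 16.82
eef_pos: [0.4404, -0.2241, 0.203]
tool_rot: [0.403, 0.915, 0.0, -0.0]
ft_force: [0.1, 0.3, -3.0]
grip_width: 0.0612
grasp_force: 66.5
```

Request:
{"method": "apply_moves", "body": {"targets": [[[-0.1, 0.35, 0, 7, -1], [-0.1, 0.35, 0, 7, -1], [-0.1, 0.35, -0.2, 7, -1], [-0.1, 0.35, -0.4, 7, -1], [-0.1, 0.35, -0.5, 7, -1], [-0.05, 0.3, -0.5, 7, -1], [-0.05, 0.15, -0.4, 6, -1], [0, 0, -0.2, 0, -1]]]}}

```text
clock: 17.48
eef_pos: [0.4146, -0.1352, 0.1132]
tool_rot: [-0.003, 1.0, 0.001, -0.002]
ft_force: [-0.4, 0.5, -4.1]
grip_width: 0.0609
grasp_force: 66.4
```

Request:
{"method": "apply_moves", "body": {"targets": [[[0, 0, -0.3, 0, -1], [0, 0, -0.3, 0, -1], [0, 0, -0.2, 0, -1], [0, 0, -0.08, 0, -1], [0, 0, -0.05, 0, -1], [0, 0, 0, 0, -1], [0, 0, 0, 0, -1]]]}}

```text
clock: 18.07
eef_pos: [0.4173, -0.1372, 0.0784]
tool_rot: [-0.001, 1.0, -0.0, 0.0]
ft_force: [-0.1, -0.1, -2.8]
grip_width: 0.061
grasp_force: 66.4
```

Request:
{"method": "apply_moves", "body": {"targets": [[[0, 0, -0.08, 0, -1], [0, 0, -0.05, 0, -1], [0, 0, -0.03, 0, -1], [0, 0, -0.03, 0, -1], [0, 0, 0, 0, -1]]]}}

```text
clock: 18.48
eef_pos: [0.4167, -0.1369, 0.0702]
tool_rot: [-0.001, 1.0, 0.0, -0.0]
ft_force: [-0.7, 0.9, -2.7]
grip_width: 0.0614
grasp_force: 66.6
```

Request:
{"method": "apply_moves", "body": {"targets": [[[0, 0, -0.025, 0, -1], [0, 0, -0.025, 0, -1], [0, 0, 0, 0, -1]]]}}

```text
clock: 18.73
eef_pos: [0.417, -0.1369, 0.07]
tool_rot: [-0.001, 1.0, -0.0, 0.001]
ft_force: [-4.8, 0.8, 11.8]
grip_width: 0.061
grasp_force: 68.4
```

Request:
{"method": "apply_moves", "body": {"targets": [[[0, 0, 0.035, 0, -1], [0, 0, 0, 0, 0.6], [0, 0, 0, 0, 1], [0, 0, 0, 0, 1], [0, 0, 0, 0, 1], [0, 0, 0.3, 0, 1], [0, 0, 0.7, 0, 1]]]}}

```text
clock: 19.32
eef_pos: [0.4139, -0.136, 0.1071]
tool_rot: [-0.001, 1.0, 0.001, -0.004]
ft_force: [0.7, -0.3, -0.5]
grip_width: 0.0856
grasp_force: 0.0
```

Request:
{"method": "apply_moves", "body": {"targets": [[[0, 0, 1, 0, 1], [0, 0, 0.7, 0, 1], [0, 0, 0, 0, 1], [0, 0, 0, 0, 1]]]}}

```text
clock: 19.65
eef_pos: [0.4183, -0.1374, 0.1794]
tool_rot: [-0.001, 1.0, -0.001, 0.002]
ft_force: [-0.0, -0.4, -0.5]
grip_width: 0.0859
grasp_force: 0.0
```

```bash
cat > pod.py <<'E'
from h import *
i,w=cloud("wrist"); cv2.imwrite("pics/w2.png",i); o=get_obs()
z=w[...,2]; hsv=cv2.cvtColor(i,cv2.COLOR_BGR2HSV); H,S,V=[hsv[...,k].astype(int) for k in range(3)]
m=(H>5)&(H<22)&(S>140)&(V>100)&(z>.078)&(z<.095)
k,l,st,c=cv2.connectedComponentsWithStats(m.astype(np.uint8))
for j in range(1,k):
    if st[j,4]>200:
        q=w[l==j]; print(st[j], cv2.minAreaRect((q[:,:2]*1000).astype(np.float32)),np.nanmedian(q[:,2]))
# carrier pocket: black ribs
m=(V<75)&(z>.012)&(z<.026)&(w[...,0]>.53)&(w[...,0]<.63)&(np.abs(w[...,1]-.01)<.06)
q=w[m]
if len(q)>50: print("ribs",len(q),cv2.minAreaRect((q[:,:2]*1000).astype(np.float32)))
print(o["eef_pos"],2*np.degrees(np.arctan2(o["tool_rot"][1],o["tool_rot"][0])))
E
python3 pod.py
```

```text
[ 269  209  108   61 1080] ((414.33612060546875, -137.003662109375), (61.95237731933594, 36.2006950378418), 89.7639389038086) 0.08258768808854688
[ 0.41701873 -0.13697921  0.17785037] 180.1135897961216
```

Request:
{"method": "apply_moves", "body": {"targets": [[[0, 0, 0, -7, 1], [0, 0, 0, -7, 1], [0, 0, 0, -7, 1], [0, 0, 0, -7, 1], [0, 0, 0, -7, 1], [0, 0, 0, -7, 1], [0, 0, 0, -7, 1], [0, 0, 0, -7, 1]]]}}

```text
clock: 20.37
eef_pos: [0.4154, -0.1365, 0.1756]
tool_rot: [0.471, 0.882, -0.0, -0.002]
ft_force: [-0.6, -0.9, 0.5]
grip_width: 0.0856
grasp_force: 0.0
```

Request:
{"method": "apply_moves", "body": {"targets": [[[0, 0, 0, -7, 1], [0, 0, 0, -7, 1], [0, 0, 0, -7, 1], [0, 0, 0, -7, 1], [0, 0, 0, -6, 1], [0, 0, 0, 0, 1], [0, 0, 0, 0, 1]]]}}

```text
clock: 20.95
eef_pos: [0.4158, -0.1366, 0.1762]
tool_rot: [0.705, 0.709, -0.001, -0.001]
ft_force: [1.2, 0.9, -0.2]
grip_width: 0.0858
grasp_force: 0.0
```

```bash
python3 pod.py
```

```text
[291 195  64 103 954] ((414.5966796875, -136.77183532714844), (35.84556198120117, 61.695133209228516), 0.07628924399614334) 0.08260742580288548
ribs 998 ((577.9559936523438, -3.983419418334961), (24.133943557739258, 50.71038818359375), 89.9142837524414)
[ 0.41596678 -0.13664658  0.1764748 ] 90.26000784998055
```

Request:
{"method": "apply_moves", "body": {"targets": [[[0, 0, -0.5, 0, 1], [0, 0, -0.7, 0, 1], [0, 0, -0.7, 0, 1], [0, 0, -0.5, 0, 1], [0, 0, -0.26, 0, 1], [0, 0, 0, 0, 1], [0, 0, 0, 0, 1]]]}}

```text
clock: 21.58
eef_pos: [0.4161, -0.1367, 0.0706]
tool_rot: [0.706, 0.708, -0.001, -0.001]
ft_force: [0.1, 0.4, -0.2]
grip_width: 0.0853
grasp_force: 0.0
```

Request:
{"method": "apply_moves", "body": {"targets": [[[0, 0, 0, 0, 0.4], [0, 0, 0, 0, -0.1], [0, 0, 0, 0, -0.2], [0, 0, 0, 0, -1], [0, 0, 0, 0, -1], [0, 0, 0, 0, -1]]]}}

```text
clock: 22.08
eef_pos: [0.417, -0.1371, 0.0722]
tool_rot: [0.706, 0.708, 0.0, 0.001]
ft_force: [-2.2, -0.0, 5.5]
grip_width: 0.0353
grasp_force: 59.5
```

Request:
{"method": "apply_moves", "body": {"targets": [[[0, 0, 0.2, 0, -1], [0, 0, 0.5, 0, -1], [0, 0, 0.7, 0, -1], [0, 0, 0.7, 0, -1], [0, 0, 0.6, 0, -1], [0.1, 0.1, 0.3, 0, -1], [0.4, 0.35, 0, 0, -1], [0.5, 0.45, 0, 0, -1]]]}}

```text
clock: 22.75
eef_pos: [0.4568, -0.1014, 0.193]
tool_rot: [0.707, 0.707, 0.0, 0.001]
ft_force: [0.8, -0.0, -2.8]
grip_width: 0.0353
grasp_force: 60.6
```

Request:
{"method": "apply_moves", "body": {"targets": [[[0.6, 0.55, 0, 0, -1], [0.6, 0.55, 0, 0, -1], [0.6, 0.55, 0, 0, -1], [0.6, 0.55, 0, 0, -1], [0.4, 0.35, 0, 0, -1], [0.2, 0.2, 0, 0, -1], [0, 0, 0, 0, -1], [0, 0, 0, 0, -1]]]}}

```text
clock: 23.42
eef_pos: [0.576, 0.0091, 0.1907]
tool_rot: [0.706, 0.708, -0.001, -0.001]
ft_force: [-0.2, 0.4, -2.8]
grip_width: 0.0352
grasp_force: 60.6
```

Run:
```python
from h import *
import time
i,w=cloud("wrist"); cv2.imwrite("pics/w3.png",i); o=get_obs()
z=w[...,2]; V=i.max(-1)
m=(V<75)&(z>.08)&(z<.1)
k,l,st,c=cv2.connectedComponentsWithStats(m.astype(np.uint8))
for j in range(1,k):
    if st[j,4]>200: q=w[l==j]; print("cheek",st[j],cv2.minAreaRect((q[:,:2]*1000).astype(np.float32)))
hsv=cv2.cvtColor(i,cv2.COLOR_BGR2HSV); H,S=hsv[...,0].astype(int),hsv[...,1]
q=w[(H>5)&(H<22)&(S>140)&(V>100)&(z>.12)]; print("pod",cv2.minAreaRect((q[:,:2]*1000).astype(np.float32)),np.nanmedian(q[:,2]))
print(o["eef_pos"],o["ft_force"],2*np.degrees(np.arctan2(o["tool_rot"][1],o["tool_rot"][0])))
```

```text
cheek [ 280  110  101   61 5995] ((578.73828125, 69.26676940917969), (54.43849563598633, 32.129947662353516), 0.13430528342723846)
pod ((574.3589477539062, 9.335371017456055), (39.13766098022461, 63.00636672973633), 0.46504849195480347) 0.2009549654061439
[0.57564271 0.00853844 0.19090935] [-0.42727043 -0.05829932 -3.43453516] 90.09884094212076
```

View pics/w3.png

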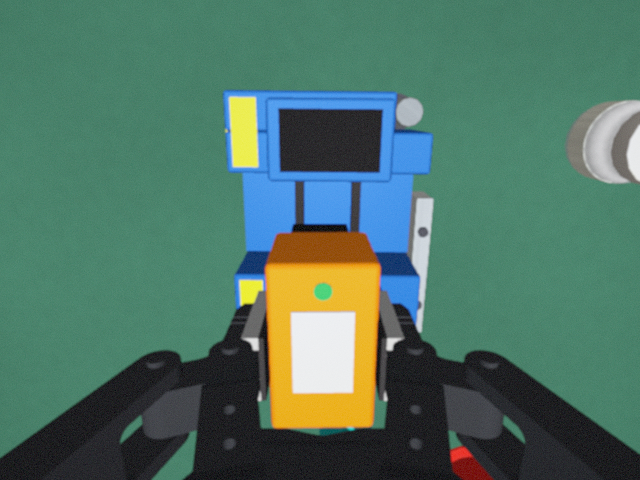

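Request:
{"method": "apply_moves", "body": {"targets": [[[0.075, 0.03, 0, 0, -1], [0, 0, -0.3, 0, -1], [0, 0, -0.5, 0, -1], [0, 0, -0.5, 0, -1], [0, 0, -0.5, 0, -1], [0, 0, -0.4, 0, -1], [0, 0, -0.2, 0, -1], [0, 0, 0, 0, -1]]]}}

```text
clock: 24.13
eef_pos: [0.5777, 0.0094, 0.0934]
tool_rot: [0.707, 0.707, -0.002, -0.002]
ft_force: [-0.4, -0.2, -2.2]
grip_width: 0.035
grasp_force: 60.6
```

Run:
```python
from h import *
o=get_obs(); print(o["eef_pos"],o["ft_force"],o["ft_torque"])
i,w=cloud("wrist"); j,_=cloud("scene")
cv2.imwrite("pics/w4.png",cv2.hconcat([cv2.resize(i,(480,360)),cv2.resize(j[150:250,260:370],(320,360),interpolation=3)]))
```

```text
[0.57769073 0.0094213  0.09337239] [-0.39000011 -0.16065756 -2.22697065] [ 0.01451773  0.01336916 -0.01866064]
```

View pics/w4.png

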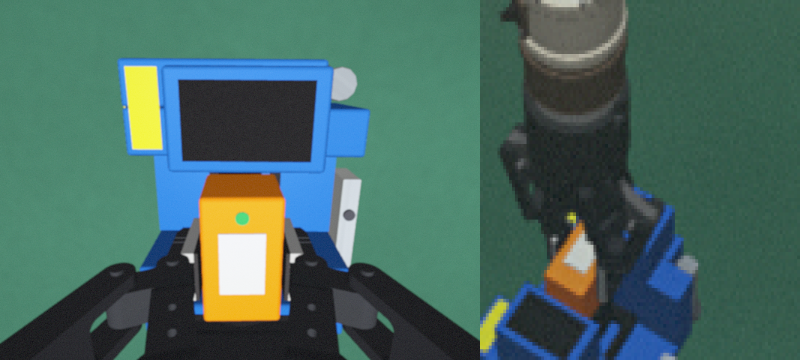

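Request:
{"method": "apply_moves", "body": {"targets": [[[0.03, 0, 0, 0, -1], [0, 0, -0.08, 0, -1], [0, 0, -0.06, 0, -1], [0, 0, -0.05, 0, -1], [0, 0, 0, 0, -1]]]}}

```text
clock: 24.65
eef_pos: [0.5807, 0.0103, 0.0874]
tool_rot: [0.706, 0.708, -0.0, -0.0]
ft_force: [-0.6, -0.0, -2.4]
grip_width: 0.035
grasp_force: 60.6
```

Request:
{"method": "apply_moves", "body": {"targets": [[[0, 0, -0.04, 0, -1], [0, 0, -0.04, 0, -1], [0, 0, -0.03, 0, -1], [0, 0, 0, 0, -1]]]}}

```text
clock: 24.98
eef_pos: [0.5807, 0.0103, 0.0829]
tool_rot: [0.706, 0.708, -0.0, -0.0]
ft_force: [-0.1, 0.8, -2.6]
grip_width: 0.0356
grasp_force: 60.6
```

Request:
{"method": "apply_moves", "body": {"targets": [[[0, 0, -0.03, 0, -1], [0, 0, -0.02, 0, -1], [0, 0, 0, 0, -1]]]}}

```text
clock: 25.23
eef_pos: [0.581, 0.0103, 0.0823]
tool_rot: [0.706, 0.708, 0.0, 0.0]
ft_force: [-3.2, 0.1, 3.5]
grip_width: 0.0352
grasp_force: 61.4
```

Request:
{"method": "apply_moves", "body": {"targets": [[[0, 0, 0, 0, -0.1], [0, 0, 0, 0, 0.3], [0, 0, 0, 0, 0.6], [0, 0, 0, 0, 0.8], [0, 0, 0.2, 0, 0.8], [0, 0, 0.6, 0, 0.8], [0, 0, 1, 0, 0.8], [0, 0, 1, 0, 0.8]]]}}

```text
clock: 25.9
eef_pos: [0.5798, 0.0103, 0.1936]
tool_rot: [0.706, 0.708, -0.001, -0.001]
ft_force: [1.1, 0.2, -0.6]
grip_width: 0.0766
grasp_force: 0.0
```

Request:
{"method": "apply_moves", "body": {"targets": [[[-0.7, -0.5, 0.4, 0, 0.8], [-0.7, -0.7, 0, 0, 0.8], [-0.7, -0.7, 0, 0, 0.8], [-0.7, -0.7, 0, 0, 0.8], [-0.5, -0.7, 0, 0, 0.8], [0, -0.7, 0, 0, 0.8], [0, 0, 0, 0, 0.8], [0, 0, 0, 0, 0.8]]]}}

```text
clock: 26.57
eef_pos: [0.449, -0.151, 0.2101]
tool_rot: [0.708, 0.707, 0.0, 0.001]
ft_force: [-0.6, 0.7, -0.6]
grip_width: 0.0768
grasp_force: 0.0
```

Run:
```python
from car import *
carrier("pics/t9.png")
i,w=cloud("top"); z=w[...,2]; hsv=cv2.cvtColor(i,cv2.COLOR_BGR2HSV); H,S=hsv[...,0].astype(int),hsv[...,1]
m=(H>5)&(H<22)&(S>150)&(w[...,0]>.5)&(w[...,0]<.65)&(np.abs(w[...,1])<.06)&(z>.05)
q=w[m]; print("pod",cv2.minAreaRect((q[:,:2]*1000).astype(np.float32)),np.nanpercentile(q[:,2],[10,50,90]))
print(get_obs()["eef_pos"])
s,_=cloud("scene")
cv2.imwrite("pics/fin.png",cv2.hconcat([cv2.resize(i[100:320,80:500],(500,262),interpolation=3),cv2.resize(s[150:250,260:370],(288,262),interpolation=3)]))
```

```text
blue [578.    7.2] [173.6 130.5] 88.4
black top 257 [578.6  66.8  92.6]
black top 252 [577.9 -48.5  92.7]
pod ((576.9490966796875, 8.673185348510742), (60.806339263916016, 31.03006935119629), 89.81961059570312) [0.09050144 0.09390433 0.09690839]
[ 0.44927324 -0.14950329  0.20969687]
```

View pics/fin.png

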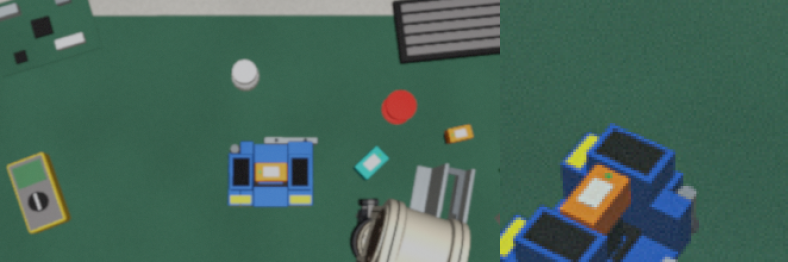

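```bash
python3 -c "
from workcell import order
print(order.job_done())"
```

```text
the job is handed in; nothing more can be done
None
```

The job is handed in at about 27 s on the robot's clock: the carrier is turned (yaw about 90°) with its back against the rail and the post in the notch, about 4 mm short along the rail of its stated position. The pod was stood on the bench, re-gripped across its narrow sides and set down fully home in the pocket (top at 94 mm), and the meter, spool and jar were not touched.

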